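Unhook a hammer-head hanger from a strut offcut and bin both

ROBOT

A 7-joint arm with a two-finger parallel gripper is mounted at the origin on a cart in front of the work surface, level with it; the furniture and walls round the work are solid. World frame = base frame: x ahead of the robot, y to its left, z up, the work surface at z = 0. Lengths are in m, angles in rad, forces in N, time in s.
With the tool pointing down it reaches from about 0.425 to 0.875 m from the base axis. Payload 4.7 kg.
Tool frame: the origin (TCP) lies midway between the tips of the shut fingers; the grasp point (between the pads) lies 19 mm behind it; z points along the fingers, y is the line along which they close (so a half turn about z gives the same grasp; the last joint's range is limited). The gripper opens to 87 mm and grips with 3 to 60 N. Pads are 19 mm wide; open, the fingers measure 117 mm over their backs; the gripper's body (75 mm by 190 mm) begins 51 mm behind the grasp point.
Start: joints at [0.014, 0.321, -0.07, 1.45, 0.023, 1.371, -0.057], TCP at [0.65, -0, 0.223] pointing down, gripper open.
Joint ranges: [-2.86, 2.86], [-0.3, 2.09], [-1.38, 1.24], [0.06, 2.45], [-1.56, 4.7], [0.09, 2.05], [-2.69, 2.69]. Speed limits (rad/s): [2.57, 2.57, 3.14, 3.14, 3.14, 3.14, 3.14].

INTERFACE

Orientations are given as a rotation vector (axis times angle).
In Python, from bench import ctrl gives the robot as it stands.
- The arm moves only by the tool move_tool, called after "Emit:" in YAML: its name, and indented under it one key for each argument. Schema: {"type":"object","properties":{"offsets":{"type":"array","items":{"type":"number"},"minItems":5,"maxItems":100},"grip_force":{"type":"number"},"only":{"type":"string"},"quiet":{"type":"boolean"},"lines":{"type":"string"}},"required":["offsets"],"additionalProperties":false}. offsets is one flat list of numbers that holds 1 to 20 rows one after another, with no inner brackets; each row has 5 numbers: dx, dy, dz in units of 100 mm, then a turn about the tool's z in rad, then the opening from 0.0 (shut) to 1.0 (fully open); each row is the pose to reach, as a shift and turn from the pose commanded when the call began, along the tool's axes at that moment; what a row does not reach only later rows make up. A row lasts 1/10 s, in which the tool goes at most 0.05 m and 0.15 rad, less where a joint would pass 70% of its speed; a pose out of reach is approached as far as the arm can. The fingers move at their own pace and stop on an object; grip_force is the grip in N (left out, the last holds). Time passes only in rows, so rows that do not move let the fingers close. The tool returns the time, the measured TCP pose, the force, the opening and the grip force at its end. only (a regular expression) keeps the lines of the reply that match it, lines (a string "A,B") keeps lines A to B, and quiet returns only ok. Input that does not fit is refused with a message, and nothing moves.
- ctrl.get_state(): the state, without advancing time (a new reading comes with each control period).
- ctrl.get_image(name): name is "scene" or "side" or "wrist"; returns the picture (480x640x3 uint8, red, green, blue); there is no depth.
- ctrl.camera_model(name): a dict with "vertical_fov" (degrees; the focal length in pixels is half the picture's height over the tangent of half this angle, whatever the lens; pixels are square), "cx", "cy" (the principal point, pixels), "rvec" (rotation vector, rad) and "tvec" (3), from world to camera coordinates, as OpenCV has them; the wrist camera has in their place "hand_eye" (4x4, takes a point from camera to tool coordinates, whose origin is the TCP and whose axes are the flange's). Camera axes: x right, y down, z forward; pixel columns grow to the right and rows downward; lengths in m; the calibration is good to about 2 mm. A picture is of the moment at which its call begins: read the wrist's pose just before it. camera_model takes no time and is no camera call.
- ctrl.close_job(): hands the job in; it is judged then, once.
The state is a dict: "time": time; "joint_positions": joint angles; "qd": joint speeds; "joint_torque": joint torques, N m; "position": TCP position; "tool_rot": TCP orientation; "ft_force": force on the tool from outside, world axes, zero at the start; "torque": the same for the moment, N m; "grip_width": opening from 0.0 (shut) to 1.0 (fully open); "grip_force": force on a finger pad.
Only numpy, scipy, OpenCV 4.12 (cv2) and the standard library are available. Lean on these libraries where they do the work, as an engineer would, in place of code of your own. Each camera call takes 0.05 s, during which the arm holds its last target. There are 200 camera calls.

TASK

The hanging hook is caught by its hammer-head foot under the lips of the strut channel offcut: lift it slightly, twist it a quarter turn and draw it out, without hoisting the offcut off the bench with it. Then sort the two parts: the hook into the sheet-metal tray, the channel offcut into the wooden box, and leave the small tin and the black tape roll where they are.

Things in the scene. Friction and masses are not known exactly. Their poses are not given: they have to be found in the camera images.
- rail: Loose offcut of bright steel lipped strut channel, about 0.45 kg, 110 long (its x) x 52 wide (its y) x 48 mm high, lying mouth up on the bench; black caps close both ends. Origin: centre of its underside, z up. Cavity 46 mm wide, floor 3 mm. Graspable from above across its 52 mm width, near the middle.
- rail_mouth (a point): Centre of the rail's mouth, 48 mm above its origin. The mouth is a 22 mm wide gap running along rail x, between inturned lips whose inner edges turn down 8 mm below the top.
- hook: Loose dark steel hanging hook, about 0.18 kg, 87 mm tall, at the start upright in the rail, anywhere along the mouth. Origin: centre of the underside of its foot, z up along the 10 mm round shank. Foot: hammer head 40 (its x) x 13 (its y) x 8 mm, ends turned up to 11 mm. It starts across the rail; turned along it (hook x along rail x, within 10 degrees) it passes out through the mouth.
- hook_washer (a point): Centre of the underside of the hook's 40 x 40 x 4 mm square washer, 32 mm above the hook's origin; it rests on the lips, the foot then having about 13 mm to rise before it catches. A guide block under it, 19 (hook x) x 30 (hook y) x 4 mm, sits in the mouth: the hook can turn only when lifted more than 4 mm.
- hook_eye (a point): Centre of the hook's open round eye, 64 mm above the hook's origin along its z: 10 mm round bar bent in the hook's x-z plane, 46 mm wide, from z = 41 to 87 mm. Pinch it from above across its 10 mm thickness, fingers closing along hook y, above the washer.
- tray: Fixed open grey sheet-metal tray, 150 x 150 mm outside, 65 mm high, walls 3 mm, with a rolled rim and a small card holder on its near side; its inner floor is 25 mm above its underside. Origin: centre of its underside, z up. It stands beyond the rail or to the right of it.
- woodbox: Fixed open plywood box, 152 x 152 mm outside, 80 mm high, walls 6 mm, with dark hand slots; its inner floor is 25 mm above its underside. Origin: centre of its underside, z up. It stands in the other of the two places. A few small nuts may lie in either bin; they do not matter.
- small_tin: Bystander: upright small tin, 57 mm across, 72 mm high, right of the rail. Origin: centre of its underside.
- tape: Bystander: black tape roll lying flat, 52 mm across, 18 mm high, left of the rail. Origin: centre of its underside.

How it is judged:
On the way:
1. the hook's foot is clear above the rail's mouth while the rail still stands on the bench (z of hook in the frame of rail above 0.052 m and height (world z) of rail below 0.01 m and angle between rail's own z axis and vertical below 0.15 rad), for 0.1 s.
At the end, for the whole second after the job is handed in: The hook lies or stands at rest in the tray (its foot and its eye both within the tray's 150 x 150 mm outline and below 100 mm over its underside); the rail is at rest in the wooden box (its origin within the 140 x 140 mm inside and below 60 mm over the box's underside) (x of hook in the frame of tray between -0.075 and 0.075 m and y of hook in the frame of tray between -0.075 and 0.075 m and z of hook in the frame of tray between 0 and 0.1 m and x of hook_eye in the frame of tray between -0.075 and 0.075 m and y of hook_eye in the frame of tray between -0.075 and 0.075 m and z of hook_eye in the frame of tray between 0 and 0.1 m and x of rail in the frame of woodbox between -0.07 and 0.07 m and y of rail in the frame of woodbox between -0.07 and 0.07 m and z of rail in the frame of woodbox between 0 and 0.06 m and linear speed of each of hook, rail below 0.03 m/s); the robot touches nothing.
It fails at once if the rail was hoisted more than 25 mm off the bench with the hook still caught in it (height (world z) of rail above 0.025 m and x of hook in the frame of rail between -0.055 and 0.055 m and y of hook in the frame of rail between -0.026 and 0.026 m and z of hook in the frame of rail between 0 and 0.045 m).
It fails at once if the small tin or the tape roll was shifted by more than 30 mm (distance of any of small_tin, tape from where it was at the start of the episode above 0.03 m).
It also fails if it takes over 67 s, if anything falls off the work surface, if the arm or the gripper's body presses on something with over 40 N, if the wrist force passes 120 N, or if a joint passes its speed limit or range.

## Working session

There is one attempt and no reset: what is moved stays moved. The work goes in short steps, Python scripts to look and compute and a tool call to move; the robot and the scene stay as the last step left them, time stands still between calls to the robot, and variables do not carry over. Pictures are saved under pics/ and viewed, at most 10 in all, crops included, and the job is handed in when it is done.

```bash
ls; mkdir -p pics; python3 - <<'E'
from bench import ctrl
import cv2
for n in ("scene","side","wrist"):
    s=ctrl.get_state()
    cv2.imwrite(f"pics/{n}0.png",ctrl.get_image(n)[:,:,::-1]); print(n,ctrl.camera_model(n))
print(s)
E
```

```text
bench.py
pics
scene {'vertical_fov': 43.80617844469157, 'cx': 322.9563787444022, 'cy': 227.5199220914461, 'rvec': array([ 0.81125903, -2.53976361,  1.12128946]), 'tvec': array([0.40945238, 0.27707525, 1.0839119 ])}
side {'vertical_fov': 48.27090415420272, 'cx': 317.4659271697698, 'cy': 240.18016284598636, 'rvec': array([ 1.96824742, -0.13788613,  0.10992798]), 'tvec': array([-0.53416321,  0.09124252,  1.25029964])}
wrist {'vertical_fov': 67.83730230373557, 'cx': 325.35198172248585, 'cy': 239.07070742891025, 'hand_eye': array([[ 7.45988535e-04, -9.61982076e-01, -2.73111569e-01,
         7.54387513e-02],
       [ 9.99999653e-01,  8.18567635e-04, -1.51802856e-04,
         1.86728945e-04],
       [ 3.69591918e-04, -2.73111361e-01,  9.61982353e-01,
        -1.61900236e-01],
       [ 0.00000000e+00,  0.00000000e+00,  0.00000000e+00,
         1.00000000e+00]])}
{'time': 0.1, 'joint_positions': array([ 0.01409228,  0.32173968, -0.07005439,  1.45160742,  0.02260381,
        1.37079832, -0.05689565]), 'qd': array([-4.75014011e-04, -2.88619381e-03,  5.29419244e-05, -1.92180339e-03,
        5.60645832e-04,  2.59685335e-04,  3.33225994e-04]), 'joint_torque': array([ 1.37795760e-04, -4.92569017e+01, -4.06077392e-01, -3.13399816e+01,
       -6.42974046e-02,  3.95253638e-02,  6.49213871e-05]), 'position': array([ 6.49479368e-01, -6.46231080e-05,  2.21549306e-01]), 'tool_rot': array([-2.22059957e+00, -2.22062868e+00,  2.07938981e-03]), 'ft_force': array([-0.58188691, -0.07261471,  0.38080948]), 'torque': array([-0.03194054, -0.02395483,  0.00846905]), 'grip_force': 0.0, 'grip_width': 0.9997633342618707}
```

View pics/scene0.png

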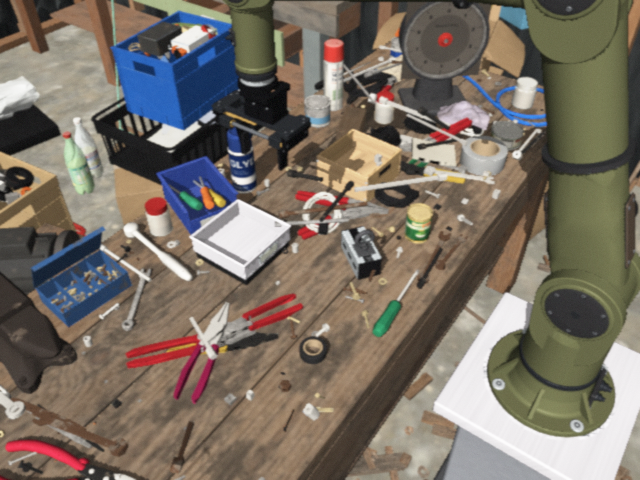

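View pics/side0.png

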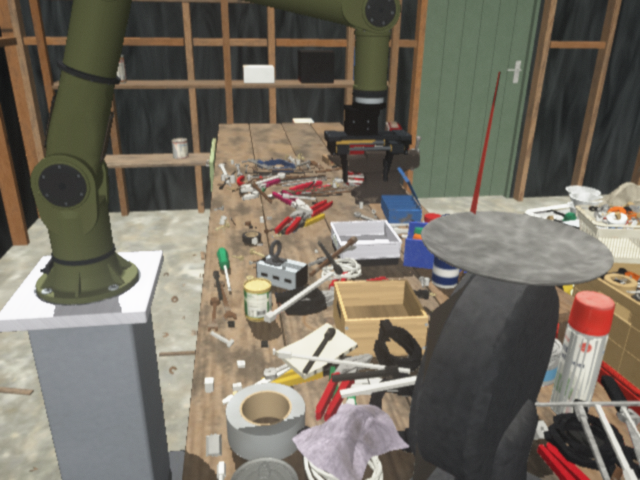

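View pics/wrist0.png

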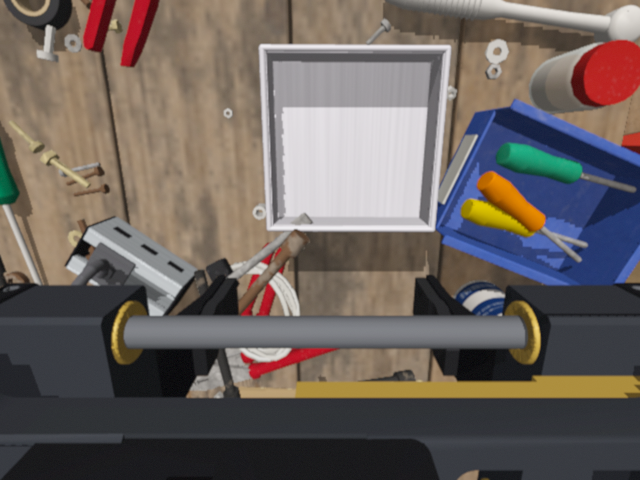

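The wrist view shows the tray (265–445, 45–230), with the rail and hook at about (130, 265). The tape is at top left. In the scene view the rail is at (362, 252), the box at (358, 163), the tin at (419, 222) and the tape at (314, 349). I'll zoom in on the details.

```bash
python3 - <<'E'
import cv2,numpy as np
def crop(n,x,y,w,h): 
    return cv2.resize(cv2.imread(f"pics/{n}0.png")[y:y+h,x:x+w],(400,300),interpolation=cv2.INTER_CUBIC)
a=np.vstack([np.hstack([crop("scene",322,215,80,60+0),crop("side",236,225,80,60)]),np.hstack([crop("wrist",50,200,160,120),crop("side",320,270,120,90)])])
cv2.imwrite("pics/c1.png",a)
E
```

```text
(no output)
```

View pics/c1.png

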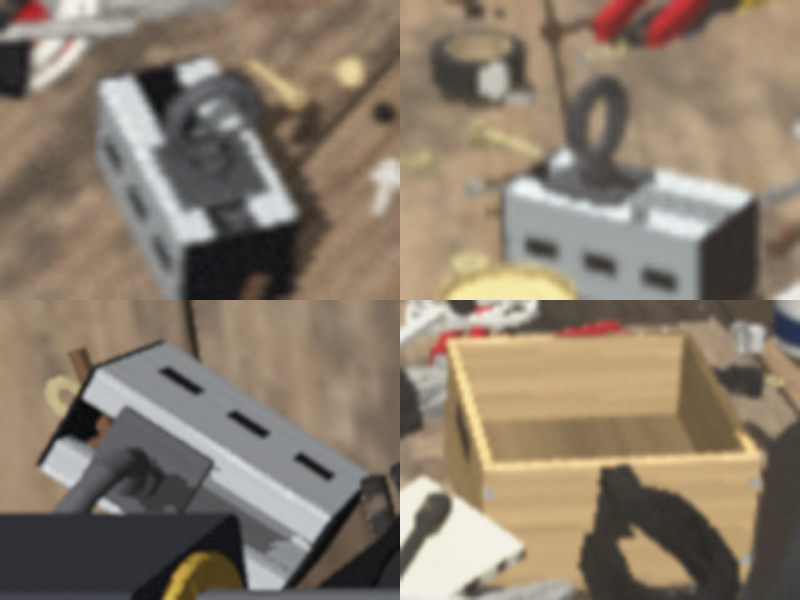

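The crop panels show the rail's top corners clearly in three views. The hook's eye plane lies across the rail, with the hook past the middle towards the −x end. Next I fit the poses to these corners, leaving the height free as a check.

```bash
cat > h.py <<'E'
import numpy as np,cv2
from scipy.optimize import least_squares
from scipy.spatial.transform import Rotation as R
from bench import ctrl
def K(m):
    f=240/np.tan(np.radians(m["vertical_fov"]/2)); return np.array([[f,0,m["cx"]],[0,f,m["cy"]],[0,0,1]])
def cam(n,pos=None,rot=None):
    m=ctrl.camera_model(n)
    if n!="wrist": return K(m),R.from_rotvec(m["rvec"]).as_matrix(),m["tvec"]
    T=np.eye(4);T[:3,:3]=R.from_rotvec(rot).as_matrix();T[:3,3]=pos
    W=np.linalg.inv(T@m["hand_eye"]); return K(m),W[:3,:3],W[:3,3]
def proj(c,P):
    k,r,t=c; q=(np.atleast_2d(P)@r.T+t)@k.T; return q[:,:2]/q[:,2:]
def tri(obs,x0=(.6,0,.05)):
    s=least_squares(lambda X:np.concatenate([(proj(c,X)-p).ravel() for c,p in obs]),x0); return s.x,np.sqrt(np.mean(s.fun**2))
def fit(obs,x0):  # obs: list of (cam, local Nx3, px Nx2); pose x,y,z,yaw
    def f(p):
        M=R.from_euler('z',p[3]).as_matrix()
        return np.concatenate([(proj(c,np.array(L)@M.T+p[:3])-u).ravel() for c,L,u in obs])
    s=least_squares(f,x0,loss='soft_l1'); return s.x,np.sqrt(np.mean(f(s.x)**2)),f(s.x).round(1)
E
python3 - <<'E'
from h import *
sc,si=cam("scene"),cam("side"); w=cam("wrist",[.64948,-6.5e-5,.22155],[-2.2206,-2.22063,.00208])
def rect(a,b,z): return {'--':(-a,-b,z),'-+':(-a,b,z),'+-':(a,-b,z),'++':(a,b,z)}
def o(c,m,d): return (c,[m[k] for k in d],np.array(list(d.values()),float))
m=rect(.055,.026,.048)
mb=rect(.055,.026,0.)
print("rail",*fit([o(sc,m,{'++':(342,232),'+-':(364.4,227),'-+':(358.6,263.6),'--':(381.6,258)}),
 o(si,m,{'--':(257,262),'+-':(296,273),'-+':(269.6,255),'++':(307.4,264.6)}),
 o(w,m,{'-+':(89.2,228.8),'++':(182,284.8),'--':(66.8,266)}),o(w,mb,{'-+':(115.2,216.8),'++':(196,270)})],[.53,.03,0,-.5]))
m=rect(.075,.075,.065)
print("tray",*fit([o(w,m,{'-+':(262,46),'++':(449,46),'+-':(440,230),'--':(268,230)}),o(sc,m,{'++':(193,235),'+-':(237,203),'--':(291,235),'-+':(246,265)})],[.66,.1,0,0]))
m=rect(.076,.076,.08)
print("box",*fit([o(si,m,{'-+':(334.1,281.1),'++':(405.5,281.1),'+-':(427.1,318),'--':(346.1,320.4)}),o(sc,m,{'++':(316,165),'+-':(356,133),'--':(401,160),'-+':(357,185)})],[.66,-.15,0,0]))
print("eye",*tri([(sc,(365,238)),(si,(276.6,248))]))
print("tape",*tri([(sc,(313,348)),(si,(252,237))]))
print("tin top",*tri([(sc,(419,211)),(si,(257.5,286))]))
E
```

```text
rail [ 0.44552305 -0.06170098 -0.00448316 -0.62992093] 1.7433245664335129 [-0.7 -0.8 -1.1 -0.9  0.6  1.6  0.7  1.5 -1.9  1.   0.3  0.4 -2.4 -0.1
  0.1 -0.  -1.1 -2.6  3.6  2.6 -1.4  0.4  0.6 -1.   5.3  0.7]
tray [ 0.67269381  0.07023763  0.00241365 -0.00113391] 3.7410815994204007 [ -1.1   0.6  -0.1   0.9  -7.   -0.8   0.7  -1.2  -3.1  -0.1  -0.1  -4.6
  -2.3 -11.2  -3.   -0.8]
box [ 0.61137065 -0.29373511 -0.01239929 -0.08449749] 2.8650652467527307 [-0.2  0.7  1.  -0.6 -2.6  0.8 -4.4  0.2 -3.2 -4.9 -4.9  0.9 -2.  -4.2
  4.7 -0.2]
eye [ 0.43400382 -0.05259681  0.07898303] 0.6836255733764547
tape [0.38682196 0.19484131 0.00759984] 0.10205871789609727
tin top [ 0.38599698 -0.20717056  0.06630669] 0.46026136867205675
```

The rows are not in the units I measure in: shifts go in units of 100 mm. I convert before sending: -0.216 m is -2.16, -0.053 m is -0.53.

Emit:
move_tool:
  offsets: [-0.53,-2.16,0,0.63,1,-0.53,-2.16,0,0.63,1,-0.53,-2.16,0,0.63,1,-0.53,-2.16,0,0.63,1,-0.53,-2.16,0,0.63,1,-0.53,-2.16,0,0.63,1,-0.53,-2.16,0,0.63,1]
  grip_force: 20

```text
time: 0.85
position: [0.4343, -0.0529, 0.2229]
tool_rot: [2.8, 1.424, 0.002]
ft_force: [-0.1, 0.1, 0.1]
grip_width: 0.996
grip_force: 0.0
```

```bash
python3 - <<'E'
from h import *
s=ctrl.get_state(); im=ctrl.get_image("wrist"); cv2.imwrite("pics/w1.png",im[:,:,::-1]); np.savez("w1.npz",p=s["position"],r=s["tool_rot"]); print(s["position"],s["tool_rot"],s["joint_positions"])
E
```

```text
[ 0.4343298  -0.0529278   0.22293577] [2.79954779e+00 1.42408615e+00 2.34948201e-03] [ 6.13165982e-02 -1.33692910e-01 -5.54204794e-04  1.94355918e+00
 -2.75892865e-04  1.33010515e+00 -5.68821646e-01]
```

View pics/w1.png

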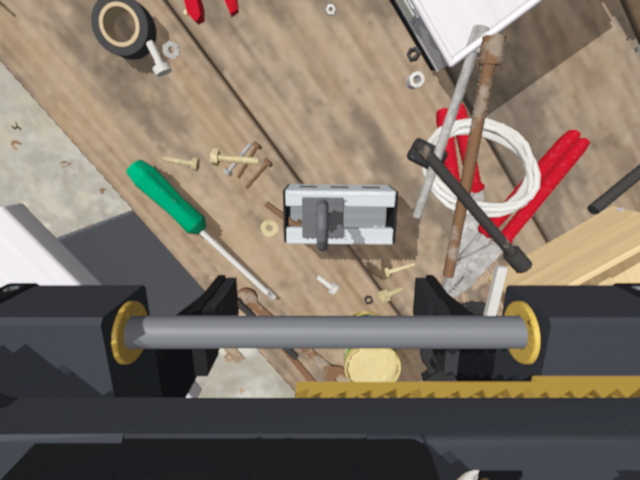

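The wrist view from above shows the rail squarely, with corners at (287, 190), (393, 188), (394, 242) and (286, 243). The eye ring runs from (322, 200) to (322, 247), and the washer is centred at about (323, 218).

```bash
python3 - <<'E'
from h import *
sc,si=cam("scene"),cam("side"); d=np.load("w1.npz"); w=cam("wrist",d["p"],d["r"])
def rect(a,b,z): return {'--':(-a,-b,z),'-+':(-a,b,z),'+-':(a,-b,z),'++':(a,b,z)}
def o(c,m,d): return (c,[m[k] for k in d],np.array(list(d.values()),float))
m=rect(.055,.026,.048)
a=o(w,m,{'-+':(287,190),'++':(393,188),'+-':(394,242),'--':(286,243)})
b=[o(sc,m,{'++':(342,232),'+-':(364.4,227),'-+':(358.6,263.6),'--':(381.6,258)}),
 o(si,m,{'--':(257,262),'+-':(296,273),'-+':(269.6,255),'++':(307.4,264.6)})]
p,e,r=fit([a]+b,[.445,-.06,0,-.63]);print("rail",p,e,r)
print("wrist only",fit([a],[.445,-.06,0,-.63])[0])
M=R.from_euler('z',p[3]).as_matrix()
x,e=tri([(sc,(365,238)),(si,(276.6,248)),(w,(322,224))]);print("eye",x,e,"in rail",M.T@(x-p[:3]))
for s in (-.02,-.015,-.01): print(s,[proj(w,M@[s,y,z]+p[:3]).round(1).tolist() for y,z in((0,.08),(0,.103),(-.023,.08),(.02,.052),(-.02,.052))])
print("yaw tool y", R.from_rotvec(d["r"]).as_matrix()[:,1])
E
```

```text
rail [ 0.4467936  -0.06051584 -0.00504384 -0.62639604] 1.6817450952121686 [-3.8  0.3  4.9  2.   1.2  0.1 -1.  -0.6 -1.6 -0.5 -2.  -0.6 -0.2  1.9
 -0.   1.7 -1.4  1.1  0.9  0.3 -2.  -0.1  0.6 -0.1]
wrist only [ 0.44595988 -0.06163544 -0.01400447 -0.61497363]
eye [ 0.43339848 -0.04951225  0.07915526] 0.7776864156196005 in rail [-0.01730262  0.00106191  0.0841991 ]
-0.02 [[[319.3, 224.4]], [[318.9, 230.8]], [[319.5, 249.0]], [[319.7, 197.1]], [[319.9, 237.6]]]
-0.015 [[[324.9, 224.4]], [[324.9, 230.8]], [[325.0, 249.0]], [[324.9, 197.1]], [[325.0, 237.5]]]
-0.01 [[[330.5, 224.4]], [[330.9, 230.8]], [[330.5, 249.0]], [[330.2, 197.1]], [[330.1, 237.5]]]
yaw tool y [ 0.80823    -0.58886559  0.00126134]
```

To row units: 0.159 m is 1.59, 0.05 m is 0.5.

Emit:
move_tool:
  offsets: [0.015,-0.03,0.5,0,0.5,0.015,-0.03,1,0,0.5,0.015,-0.03,1.4,0,0.5,0.015,-0.03,1.59,0,0.5,0.015,-0.03,1.59,0,0.5,0.015,-0.03,1.59,0,0,0.015,-0.03,1.59,0,0,0.015,-0.03,1.59,0,0,0.015,-0.03,1.59,0,0,0.015,-0.03,1.59,0,0,0.015,-0.03,1.59,0,0]
  grip_force: 40

```text
time: 2.0
position: [0.4329, -0.0502, 0.0641]
tool_rot: [2.8, 1.424, 0.001]
ft_force: [-0.2, -0.1, 2.0]
grip_width: 0.097
grip_force: 39.6
```

```bash
python3 - <<'E'
from h import *
a=[cv2.resize(ctrl.get_image(n)[y:y+60,x:x+80,::-1],(400,300),interpolation=2) for n,x,y in(("scene",322,215),("side",236,225))]
cv2.imwrite("pics/g1.png",np.hstack(a)); s=ctrl.get_state(); print(s["grip_width"]*87,s["ft_force"],s["grip_force"])
E
```

```text
8.296525795077226 [-6.58450154e-01 -2.48275184e-03  3.64288901e+00] 39.565971949050436
```

View pics/g1.png

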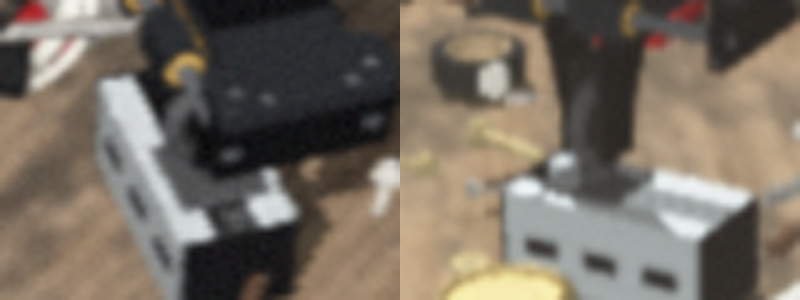

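The fingers hold the eye bar above the washer, at about 8–10 mm opening. I lift it slightly and watch the force.

To row units: -0.0085 m is -0.085, -0.004 m is -0.04.

Emit:
move_tool:
  offsets: [0,0,-0.04,0,0,0,0,-0.085,0,0,0,0,-0.085,0,0,0,0,-0.085,0,0]
  grip_force: 50

```text
time: 2.5
position: [0.4324, -0.0501, 0.0721]
tool_rot: [2.8, 1.424, 0.0]
ft_force: [1.0, 1.1, -2.1]
grip_width: 0.094
grip_force: 49.2
```

The force on the tool equals the hook's weight (about 2 N), so it is lifted and not caught. Now I make the quarter turn.

Emit:
move_tool:
  offsets: [0,0,0,-0.15,0,0,0,0,-0.3,0,0,0,0,-0.45,0,0,0,0,-0.6,0,0,0,0,-0.75,0,0,0,0,-0.9,0,0,0,0,-1.05,0,0,0,0,-1.2,0,0,0,0,-1.35,0,0,0,0,-1.5,0,0,0,0,-1.57,0,0,0,0,-1.57,0,0,0,0,-1.57,0]

```text
time: 3.8
position: [0.4323, -0.05, 0.0719]
tool_rot: [-0.977, -2.985, 0.0]
ft_force: [-0.3, -0.1, -3.6]
grip_width: 0.092
grip_force: 49.2
```

```bash
python3 - <<'E'
from h import *
s=ctrl.get_state();print(s["torque"],s["joint_positions"])
a=[cv2.resize(ctrl.get_image(n)[y:y+60,x:x+80,::-1],(400,300),interpolation=2) for n,x,y in(("scene",322,215),("side",236,225))]
cv2.imwrite("pics/g2.png",np.hstack(a))
E
```

```text
[ 0.07985474 -0.02367175  0.00356573] [ 6.24486200e-02  5.47809568e-03 -8.30142748e-03  2.13496123e+00
  6.62709136e-05  1.00148432e+00  9.92307922e-01]
```

View pics/g2.png

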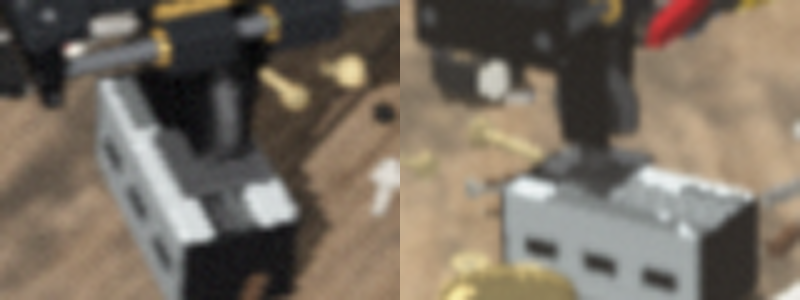

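The hook has turned a quarter and the rail hasn't moved. I draw it up gently.

Emit:
move_tool:
  offsets: [0,0,-0.05,0,0,0,0,-0.1,0,0,0,0,-0.15,0,0,0,0,-0.15,0,0]

```text
time: 4.3
position: [0.4333, -0.0501, 0.0882]
tool_rot: [0.974, 2.985, 0.001]
ft_force: [0.1, 0.6, -1.4]
grip_width: 0.09
grip_force: 49.2
```

To row units: -0.03 m is -0.3, -0.11 m is -1.1.

Emit:
move_tool:
  offsets: [0,0,-0.1,0,0,0,0,-0.2,0,0,0,0,-0.3,0,0,0,0,-0.4,0,0,0,0,-0.7,0,0,0,0,-1.1,0,0,0,0,-1.1,0,0]

```text
time: 5.0
position: [0.4361, -0.0503, 0.2032]
tool_rot: [0.971, 2.977, 0.004]
ft_force: [1.2, -0.1, -1.4]
grip_width: 0.094
grip_force: 49.2
```

```bash
python3 - <<'E'
from h import *
a=[cv2.resize(ctrl.get_image(n)[y:y+150,x:x+200,::-1],(400,300),interpolation=2) for n,x,y in(("scene",190,130),("side",236,160))]
s=ctrl.get_state(); wi=ctrl.get_image("wrist")[:,:,::-1]; np.savez("w2.npz",p=s["position"],r=s["tool_rot"]); cv2.imwrite("pics/w2.png",wi)
cv2.imwrite("pics/g3.png",np.vstack([np.hstack(a),np.hstack([cv2.resize(wi,(400,300)),a[0]*0])]))
E
```

```text
(no output)
```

View pics/g3.png

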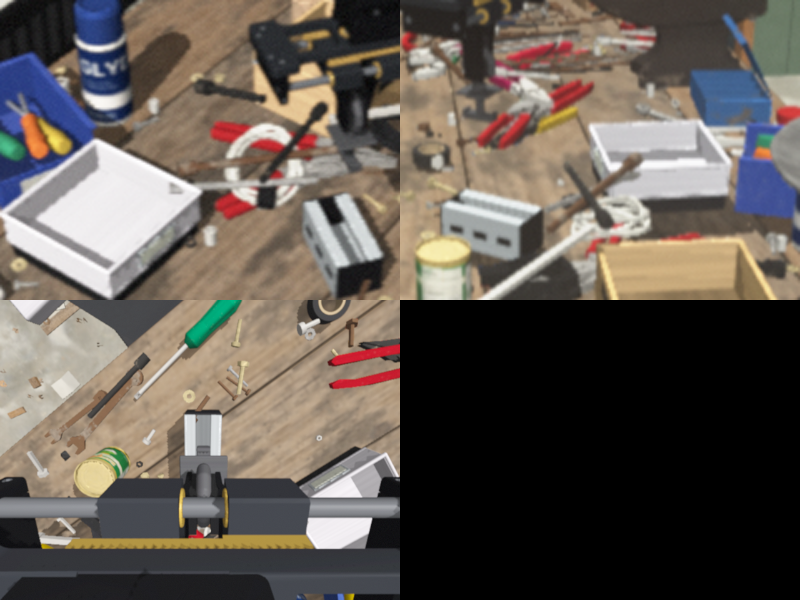

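The hook hangs free above the bench and the rail stands where it was. The tray rim corners are now visible in the scene and side views, so I refit the tray.

```bash
python3 - <<'E'
from h import *
sc,si=cam("scene"),cam("side"); w=cam("wrist",[.64948,-6.5e-5,.22155],[-2.2206,-2.22063,.00208])
def rect(a,b,z): return {'--':(-a,-b,z),'-+':(-a,b,z),'+-':(a,-b,z),'++':(a,b,z)}
def o(c,m,d): return (c,[m[k] for k in d],np.array(list(d.values()),float))
m=rect(.075,.075,.065)
p,e,r=fit([o(w,m,{'-+':(262,46),'++':(449,46),'+-':(440,230),'--':(268,230)}),o(sc,m,{'++':(190.5,236),'+-':(237.5,200),'--':(292.5,226),'-+':(245,265)}),o(si,m,{'-+':(331,221),'++':(386,220),'+-':(400,245),'--':(339.5,245)})],[.66,.1,0,0]);print(p,e,r)
s=ctrl.get_state(); T=R.from_rotvec(s["tool_rot"]).as_matrix(); print(s["position"],T.T@(p[:3]-s["position"]),T.round(3).tolist())
E
```

```text
[ 0.67298499  0.06985365 -0.00073758 -0.00824247] 2.4963202415876324 [-0.   0.9 -1.1  2.7 -8.9 -1.1  0.4 -2.5 -0.3 -0.4 -0.1 -0.7 -3.7 -1.
 -2.2  0.2  0.2 -0.  -0.5 -1.1  0.9 -4.8  1.8 -2.2]
[ 0.43219624 -0.05003024  0.19702186] [-0.12375189  0.23882946  0.19775268] [[-0.808, 0.59, -0.0], [0.59, 0.808, -0.0], [-0.0, -0.0, -1.0]]
```

To row units: 0.1 m is 1, 0.07 m is 0.7.

Emit:
move_tool:
  offsets: [-0.225,0.425,0,0,0,-0.45,0.85,0,0,0,-0.675,1.275,0,0,0,-0.9,1.7,0,0,0,-1.1,2.1,0,0,0,-1.24,2.39,0,0,0,-1.24,2.39,0.3,0,0,-1.24,2.39,0.7,0,0,-1.24,2.39,1,0,0,-1.24,2.39,1.15,0,0,-1.24,2.39,1.2,0,0,-1.24,2.39,1.22,0,0,-1.24,2.39,1.22,0,0]

```text
time: 6.45
position: [0.6746, 0.0699, 0.0766]
tool_rot: [0.974, 2.984, 0.002]
ft_force: [-0.3, 0.2, -1.3]
grip_width: 0.093
grip_force: 49.2
```

To row units: 0.0025 m is 0.025, 0.0015 m is 0.015.

Emit:
move_tool:
  offsets: [0,0,0.015,0,0,0,0,0.025,0,0,0,0,0.025,0,0]

```text
time: 6.75
position: [0.6739, 0.0698, 0.0733]
tool_rot: [0.974, 2.986, 0.001]
ft_force: [0.5, 0.5, -1.7]
grip_width: 0.092
grip_force: 49.2
```

```bash
python3 - <<'E'
from h import *
im=ctrl.get_image("side")[170:290,310:470,::-1]; b=ctrl.get_image("scene")[170:290,170:330,::-1]
cv2.imwrite("pics/t1.png",np.hstack([cv2.resize(i,(400,300),interpolation=2) for i in(im,b)]))
E
```

```text
(no output)
```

View pics/t1.png

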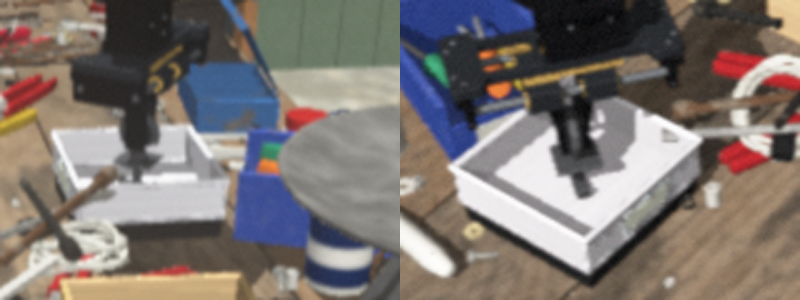

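The hook is inside the tray near its centre, just off the floor. I lower it to contact and then release.

Emit:
move_tool:
  offsets: [0,0,0.01,0,0,0,0,0.02,0,0,0,0,0.02,0,0]
  grip_force: 10

```text
time: 7.15
position: [0.6742, 0.07, 0.0731]
tool_rot: [0.974, 2.985, 0.001]
ft_force: [-3.7, -0.4, 8.0]
grip_width: 0.104
grip_force: 10.1
```

Contact shows as 8 N upward. I open slowly and rise.

To row units: -0.15 m is -1.5, -0.13 m is -1.3.

Emit:
move_tool:
  offsets: [0,0,-0.01,0,0.12,0,0,-0.01,0,0.2,0,0,-0.01,0,0.3,0,0,-0.01,0,0.35,0,0,-0.01,0,0.35,0,0,-0.2,0,0.35,0,0,-0.5,0,0.35,0,0,-0.9,0,0.35,0,0,-1.3,0,0.6,0,0,-1.5,0,1,0,0,-1.5,0,1]

```text
time: 8.25
position: [0.6757, 0.0701, 0.2252]
tool_rot: [0.972, 2.98, 0.005]
ft_force: [0.5, 0.1, 0.7]
grip_width: 0.542
grip_force: 0.0
```

```bash
python3 - <<'E'
from h import *
im=ctrl.get_image("side")[170:350,230:470,::-1]; b=ctrl.get_image("scene")[120:300,170:410,::-1]
s=ctrl.get_state(); T=R.from_rotvec(s["tool_rot"]).as_matrix(); print(s["position"],T.round(3).tolist())
cv2.imwrite("pics/t2.png",np.hstack([cv2.resize(i,(400,300),interpolation=2) for i in(im,b)]))
E
```

```text
[0.67348608 0.06980228 0.22024269] [[-0.808, 0.59, 0.0], [0.59, 0.808, -0.0], [-0.0, -0.0, -1.0]]
```

View pics/t2.png

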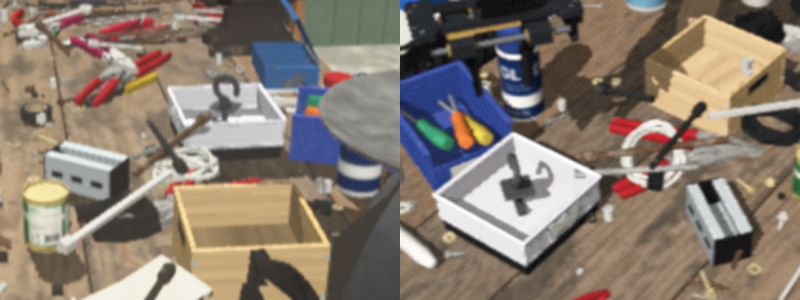

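The hook stands upright in the tray, and the rail and box are in plain view. All ten picture views are used, so from here I check by numbers. I refit the box, check that the rail hasn't shifted, and compute the next move.

```bash
python3 - <<'E'
from h import *
sc,si=cam("scene"),cam("side")
def rect(a,b,z): return {'--':(-a,-b,z),'-+':(-a,b,z),'+-':(a,-b,z),'++':(a,b,z)}
def o(c,m,d): return (c,[m[k] for k in d],np.array(list(d.values()),float))
m=rect(.076,.076,.08)
p,e,r=fit([o(si,m,{'-+':(333.8,282.2),'++':(405.2,281),'+-':(428,316.8),'--':(344.5,320.2)}),o(sc,m,{'++':(318.8,161.5),'+-':(353,131),'--':(402.8,157.8),'-+':(365,185)})],[.61,-.29,0,-.08]);print("box",p,e,r)
for n,(x,y,ww,hh) in {"scene":(340,236,30,36),"side":(255,260,54,28)}.items():
    t=cv2.imread(f"pics/{n}0.png")[y:y+hh,x:x+ww]; i=ctrl.get_image(n)[y-12:y+hh+12,x-12:x+ww+12,::-1]
    q=cv2.matchTemplate(np.ascontiguousarray(i),t,cv2.TM_CCOEFF_NORMED); print(n,cv2.minMaxLoc(q)[1:4:2])
E
```

```text
box [ 0.60990547 -0.2999852  -0.00925593 -0.05484085] 2.120761390525323 [-1.   0.2  0.3 -0.9 -2.1  1.6 -1.5  1.4 -3.9 -2.7 -1.3  1.  -2.1 -4.8
  0.1 -2.5]
scene (0.7010980844497681, (12, 12))
side (0.895220935344696, (12, 12))
```

Emit:
move_tool:
  offsets: [0.22,-0.45,0,0,0.85,0.44,-0.9,0,0,0.85,0.66,-1.35,0,0,0.85,0.86,-1.8,0,0,0.85,1,-2.2,0,0,0.85,1.06,-2.39,0,0,0.85,1.06,-2.39,0.4,0,0.85,1.06,-2.39,0.8,0,0.85,1.06,-2.39,0.8,0,0.85]

```text
time: 9.35
position: [0.4417, -0.0604, 0.1347]
tool_rot: [-0.971, -2.975, 0.004]
ft_force: [-1.2, -0.8, -0.5]
grip_width: 0.85
grip_force: 0.0
```

Emit:
move_tool:
  offsets: [0,0,0.3,0,0.85,0,0,0.6,0,0.85,0,0,0.9,0,0.85,0,0,1.15,0,0.85,0,0,1.28,0,0.85,0,0,1.28,0,0.85]

```text
time: 9.95
position: [0.4461, -0.0605, 0.0116]
tool_rot: [-0.973, -2.984, 0.001]
ft_force: [-0.1, 0.0, 0.4]
grip_width: 0.845
grip_force: 0.0
```

Emit:
move_tool:
  offsets: [0,0,0,0,0.5,0,0,0,0,0.5,0,0,0,0,0.4,0,0,0,0,0.4,0,0,0,0,0.4]
  grip_force: 45

```text
time: 10.45
position: [0.4477, -0.061, 0.0136]
tool_rot: [0.974, 2.985, -0.0]
ft_force: [-1.3, -1.3, 5.6]
grip_width: 0.592
grip_force: 45.0
```

Emit:
move_tool:
  offsets: [0,0,-0.1,0,0.4,0,0,-0.3,0,0.4,0,0,-0.6,0,0.4,0,0,-0.6,0,0.4,0,0,-0.6,0,0.4]

```text
time: 10.95
position: [0.4469, -0.0606, 0.0725]
tool_rot: [0.974, 2.986, 0.0]
ft_force: [-1.7, 0.3, -4.2]
grip_width: 0.594
grip_force: 45.0
```

The rail is held: 52 mm width, and the 4.2 N matches its weight. I raise it and swing it round so the wrist camera looks at the box.

To row units: -0.167 m is -1.67, -0.06 m is -0.6.

Emit:
move_tool:
  offsets: [0,0,-0.5,0,0.4,0,0,-1,0.15,0.4,0,0,-1.4,0.3,0.4,0,0,-1.67,0.45,0.4,-0.3,-0.2,-1.67,0.6,0.4,-0.6,-0.4,-1.67,0.75,0.4,-0.9,-0.6,-1.67,0.9,0.4,-1.2,-0.8,-1.67,1.05,0.4,-1.5,-1,-1.67,1.2,0.4,-1.8,-1.2,-1.67,1.35,0.4,-2.06,-1.41,-1.67,1.5,0.4,-2.06,-1.41,-1.67,1.65,0.4,-2.06,-1.41,-1.67,1.8,0.4,-2.06,-1.41,-1.67,1.95,0.4,-2.06,-1.41,-1.67,2.1,0.4,-2.06,-1.41,-1.67,2.25,0.4,-2.06,-1.41,-1.67,2.4,0.4,-2.06,-1.41,-1.67,2.58,0.4,-2.06,-1.41,-1.67,2.58,0.4,-2.06,-1.41,-1.67,2.58,0.4]

```text
time: 12.95
position: [0.5296, -0.2955, 0.2376]
tool_rot: [-3.139, 0.105, 0.005]
ft_force: [0.5, -0.7, -4.0]
grip_width: 0.593
grip_force: 45.0
```

```bash
python3 - <<'E'
from h import *
s=ctrl.get_state(); T=R.from_rotvec(s["tool_rot"]).as_matrix(); print(s["position"],T.round(3).tolist(),s["joint_positions"],s["grip_width"])
p=s["position"];r=s["tool_rot"]; im=ctrl.get_image("wrist"); cv2.imwrite("pics/w3.png",im[:,:,::-1]); np.savez("w3.npz",p=p,r=r)
w=cam("wrist",p,r)
M=R.from_euler('z',-.06).as_matrix(); B=np.array([.61,-.3,0])
for z,h in((.08,.076),(.08,.07),(.025,.07)): print(z,proj(w,np.array([(-h,-h,z),(-h,h,z),(h,h,z),(h,-h,z)])@M.T+B).round(0).tolist())
q=proj(w,[.61,-.3,.025])[0].astype(int); hsv=cv2.cvtColor(im,cv2.COLOR_RGB2HSV)
print(q,"row scan",[(c,hsv[q[1],c].tolist()) for c in range(0,640,20)]); print("col scan",[(y,hsv[y,q[0]].tolist()) for y in range(0,300,15)])
E
```

```text
[ 0.52958626 -0.29551599  0.23764864] [[0.998, -0.067, -0.003], [-0.067, -0.998, 0.001], [-0.003, -0.001, -1.0]] [ 0.20497713  0.22518415  0.30835601  1.55225427 -0.06866819  1.37801655
 -1.11805617] 0.5933656363698208
0.08 [[409.0, 217.0], [243.0, 217.0], [229.0, 31.0], [420.0, 30.0]]
0.08 [[403.0, 210.0], [249.0, 211.0], [238.0, 40.0], [412.0, 38.0]]
0.025 [[392.0, 200.0], [260.0, 201.0], [251.0, 55.0], [399.0, 54.0]]
[325 131] row scan [(0, [13, 60, 89]), (20, [150, 5, 100]), (40, [170, 35, 22]), (60, [15, 60, 77]), (80, [18, 52, 84]), (100, [16, 59, 90]), (120, [17, 35, 147]), (140, [17, 48, 142]), (160, [17, 55, 131]), (180, [4, 107, 153]), (200, [15, 57, 138]), (220, [17, 64, 115]), (240, [15, 62, 91]), (260, [17, 103, 99]), (280, [18, 94, 160]), (300, [18, 95, 158]), (320, [19, 83, 223]), (340, [19, 84, 222]), (360, [19, 83, 220]), (380, [19, 82, 227]), (400, [19, 79, 233]), (420, [19, 82, 231]), (440, [120, 9, 60]), (460, [15, 9, 60]), (480, [16, 59, 164]), (500, [0, 0, 62]), (520, [17, 12, 194]), (540, [16, 67, 111]), (560, [150, 5, 53]), (580, [90, 11, 48]), (600, [14, 69, 104]), (620, [19, 9, 222])]
col scan [(0, [16, 62, 147]), (15, [16, 65, 177]), (30, [20, 93, 214]), (45, [18, 111, 119]), (60, [19, 79, 240]), (75, [19, 78, 239]), (90, [19, 80, 235]), (105, [19, 82, 230]), (120, [19, 81, 233]), (135, [19, 82, 226]), (150, [19, 78, 240]), (165, [19, 75, 247]), (180, [40, 33, 23]), (195, [150, 7, 37]), (210, [100, 10, 154]), (225, [102, 8, 152]), (240, [100, 10, 152]), (255, [100, 10, 152]), (270, [102, 8, 151]), (285, [96, 8, 151])]
```

```bash
python3 - <<'E'
from h import *
d=np.load("w3.npz"); w=cam("wrist",d["p"],d["r"]); im=cv2.imread("pics/w3.png"); hsv=cv2.cvtColor(im,cv2.COLOR_BGR2HSV)
m=cv2.inRange(hsv,(15,72,85),(22,140,255)); m=cv2.morphologyEx(m,cv2.MORPH_CLOSE,np.ones((5,5))); m=cv2.morphologyEx(m,cv2.MORPH_OPEN,np.ones((5,5)))
n,l,st,c=cv2.connectedComponentsWithStats(m); k=l[131,340]; print(st[k],c[k]); b=(l==k)
for r in range(20,220,15):
    x=np.flatnonzero(b[r]); print(r,(x.min(),x.max(),len(x)) if len(x) else None)
print("top",[(x,int(np.flatnonzero(b[:,x]).min())) for x in range(235,450,20) if b[:,x].any()])
for r in (100,140): print(r,[(x,hsv[r,x].tolist()) for x in list(range(228,268,3))+list(range(405,445,3))])
E
```

```text
[  215    16   247   222 30055] [334.99836966 105.49991682]
20 (np.int64(218), np.int64(318), 39)
35 (np.int64(235), np.int64(426), 192)
50 (np.int64(237), np.int64(425), 189)
65 (np.int64(239), np.int64(425), 187)
80 (np.int64(240), np.int64(424), 185)
95 (np.int64(241), np.int64(423), 183)
110 (np.int64(242), np.int64(423), 182)
125 (np.int64(243), np.int64(422), 180)
140 (np.int64(243), np.int64(422), 180)
155 (np.int64(245), np.int64(439), 170)
170 (np.int64(247), np.int64(455), 191)
185 (np.int64(249), np.int64(419), 48)
200 (np.int64(250), np.int64(418), 24)
215 (np.int64(399), np.int64(410), 12)
top [(235, 19), (255, 30), (275, 24), (295, 21), (315, 20), (335, 28), (355, 28), (375, 27), (395, 27), (415, 26), (435, 151)]
100 [(228, [15, 59, 173]), (231, [16, 63, 175]), (234, [16, 61, 176]), (237, [16, 59, 177]), (240, [16, 60, 179]), (243, [19, 76, 242]), (246, [19, 78, 240]), (249, [17, 101, 126]), (252, [17, 100, 99]), (255, [17, 100, 102]), (258, [17, 101, 101]), (261, [18, 95, 161]), (264, [18, 93, 161]), (267, [18, 94, 162]), (405, [19, 90, 196]), (408, [18, 90, 195]), (41
[... 167 characters left out ...]
11]), (435, [10, 14, 55]), (438, [150, 4, 59]), (441, [30, 4, 57]), (444, [90, 5, 53])]
140 [(228, [16, 62, 172]), (231, [15, 60, 174]), (234, [15, 61, 177]), (237, [16, 65, 177]), (240, [16, 66, 177]), (243, [16, 72, 174]), (246, [19, 79, 239]), (249, [19, 79, 239]), (252, [17, 99, 134]), (255, [17, 97, 97]), (258, [18, 102, 103]), (261, [16, 98, 102]), (264, [17, 93, 170]), (267, [18, 94, 169]), (405, [18, 90, 198]), (408, [18, 89, 191]), (411, [19, 88, 197]), (414, [19, 82, 226]), (417, [19, 79, 240]), (420, [19, 86, 217]), (423, [14, 70, 106]), (426, [150, 17, 46]), (429, [150, 5, 53]), (432, [90, 4, 57]), (435, [120, 4, 62]), (438, [0, 0, 57]), (441, [120, 13, 59]), (444, [120, 9, 60])]
```

Measured in the wrist image, the box rim is about 180.5 px wide, which matches a height of 0.08 m. Its centre is about (0.6125, −0.306). I move over it and lower.

The rows are not in the units I measure in: shifts go in units of 100 mm. I convert before sending: 0.06 m is 0.6, 0.12 m is 1.2.

Emit:
move_tool:
  offsets: [0.4,0.02,0,0,0.4,0.75,0.05,0,0,0.4,0.835,0.05,0,0,0.4,0.835,0.05,0.2,0,0.4,0.835,0.05,0.6,0,0.4,0.835,0.05,1,0,0.4,0.835,0.05,1.2,0,0.4,0.835,0.05,1.2,0,0.4]

```text
time: 13.8
position: [0.6099, -0.3052, 0.1145]
tool_rot: [-3.136, 0.106, 0.014]
ft_force: [-0.4, 1.4, -4.9]
grip_width: 0.592
grip_force: 45.0
```

```bash
python3 - <<'E'
from h import *
s=ctrl.get_state(); print(s["position"]); im=ctrl.get_image("wrist"); cv2.imwrite("pics/w4.png",im[:,:,::-1]); w=cam("wrist",s["position"],s["tool_rot"])
T=R.from_rotvec(s["tool_rot"]).as_matrix()
hsv=cv2.cvtColor(im,cv2.COLOR_RGB2HSV)
m=cv2.inRange(hsv,(15,72,85),(22,140,255)); m=cv2.morphologyEx(m,cv2.MORPH_OPEN,np.ones((3,3)))
# rail held: far end top corners & box edges predicted
print("rail end top",proj(w,[s["position"]+T@np.array([.055,y,-.0345]) for y in(-.026,.026)]).round())
B=np.array([.6125,-.306,0]);M=R.from_euler('z',-.065).as_matrix()
for h in(.076,.07): print("rim",proj(w,np.array([(h,h,.08),(h,-h,.08),(0,h,.08),(0,-h,.08)])@M.T+B).round().tolist())
for r in range(60,260,20):
    x=np.flatnonzero(m[r,180:470])+180; print(r,(x.min(),x.max(),len(x)) if len(x) else None)
for c in (320,335,350): print(c,[(y,hsv[y,c].tolist()) for y in range(60,230,6)])
E
```

```text
[ 0.60991344 -0.30521851  0.11449938]
rail end top [[254. 196.]
 [399. 196.]]
rim [[183.0, 130.0], [473.0, 130.0], [198.0, 266.0], [458.0, 266.0]]
rim [[195.0, 142.0], [460.0, 142.0], [208.0, 266.0], [447.0, 266.0]]
60 (np.int64(468), np.int64(469), 2)
80 None
100 (np.int64(193), np.int64(267), 13)
120 (np.int64(300), np.int64(321), 13)
140 (np.int64(190), np.int64(469), 280)
160 (np.int64(193), np.int64(468), 273)
180 (np.int64(195), np.int64(467), 152)
200 (np.int64(197), np.int64(465), 123)
220 (np.int64(198), np.int64(464), 124)
240 (np.int64(200), np.int64(461), 121)
320 [(60, [16, 58, 177]), (66, [15, 61, 167]), (72, [15, 62, 176]), (78, [15, 59, 187]), (84, [16, 59, 193]), (90, [15, 61, 187]), (96, [16, 66, 177]), (102, [16, 65, 180]), (108, [16, 66, 179]), (114, [16, 73, 125]), (120, [16, 74, 117]), (126, [15, 66, 132]), (132, [18, 93, 153]), (138, [20, 87, 253]), (144, [20, 84, 241]), (150, [20, 72, 255]), (156, [20, 70, 255]), (162, 
[... 823 characters left out ...]
(216, [108, 8, 168]), (222, [96, 8, 167]), (228, [102, 8, 167])]
350 [(60, [16, 57, 180]), (66, [16, 58, 180]), (72, [16, 60, 183]), (78, [16, 61, 184]), (84, [16, 64, 180]), (90, [16, 66, 179]), (96, [16, 66, 177]), (102, [15, 66, 182]), (108, [15, 72, 127]), (114, [15, 70, 127]), (120, [15, 69, 129]), (126, [15, 66, 131]), (132, [19, 99, 193]), (138, [20, 85, 253]), (144, [19, 79, 246]), (150, [20, 72, 255]), (156, [20, 73, 255]), (162, [19, 74, 255]), (168, [19, 73, 255]), (174, [20, 69, 255]), (180, [105, 19, 27]), (186, [130, 26, 30]), (192, [130, 18, 43]), (198, [100, 11, 67]), (204, [102, 8, 167]), (210, [105, 9, 168]), (216, [102, 8, 166]), (222, [102, 8, 167]), (228, [108, 8, 167])]
```

Predicted and observed rim edges agree within a few pixels, and the far end clears the wall by about 15 mm. I lower it into the box.

Emit:
move_tool:
  offsets: [0,0,0.3,0,0.4,0,0,0.55,0,0.4,0,0,0.7,0,0.4,0,0,0.76,0,0.4,0,0,0.78,0,0.4,0,0,0.78,0,0.4]

```text
time: 14.45
position: [0.6141, -0.3073, 0.043]
tool_rot: [3.139, -0.108, 0.003]
ft_force: [0.3, 0.4, -5.1]
grip_width: 0.595
grip_force: 45.0
```

Emit:
move_tool:
  offsets: [0,0,0.01,0,0.4,0,0,0.02,0,0.4,0,0,0.02,0,0.4]

```text
time: 14.75
position: [0.6134, -0.3069, 0.0401]
tool_rot: [3.139, -0.109, 0.001]
ft_force: [0.0, -0.2, -4.4]
grip_width: 0.593
grip_force: 45.0
```

To row units: 0.002 m is 0.02, 0.001 m is 0.01.

Emit:
move_tool:
  offsets: [0,0,0.01,0,0.4,0,0,0.02,0,0.4,0,0,0.02,0,0.4]

```text
time: 15.05
position: [0.6134, -0.3069, 0.0387]
tool_rot: [3.14, -0.109, 0.001]
ft_force: [-2.6, 0.4, 2.7]
grip_width: 0.593
grip_force: 45.0
```

It has touched the floor. I release and rise.

To row units: -0.2 m is -2, -0.17 m is -1.7.

Emit:
move_tool:
  offsets: [0,0,0,0,0.65,0,0,0,0,0.75,0,0,0,0,0.8,0,0,0,0,0.8,0,0,-0.3,0,0.8,0,0,-0.7,0,0.8,0,0,-1.2,0,0.8,0,0,-1.7,0,0.8,-0.5,0,-2,0,0.8,-1,0,-2,0,0.8,-1,0,-2,0,0.8,-1,0,-2,0,0.8]

```text
time: 16.25
position: [0.5122, -0.3005, 0.2384]
tool_rot: [-3.14, 0.112, -0.003]
ft_force: [1.1, -0.0, -1.0]
grip_width: 0.803
grip_force: 0.0
```

```bash
python3 - <<'E'
from h import *
s=ctrl.get_state(); im=ctrl.get_image("wrist"); w=cam("wrist",s["position"],s["tool_rot"]); hsv=cv2.cvtColor(im,cv2.COLOR_RGB2HSV)
print(s["position"],s["grip_width"],s["ft_force"])
M=R.from_euler('z',-.064).as_matrix(); B=np.array([.613,-.307,.025])
print("rail exp",proj(w,np.array([(a,b,.048) for a in(-.055,.055) for b in(-.026,.026)])@M.T+B).round().tolist())
g=((hsv[...,1]<25)&(hsv[...,2]>110)).astype(np.uint8); q=proj(w,[.613,-.307,.073])[0].astype(int)
g=cv2.morphologyEx(g,cv2.MORPH_CLOSE,np.ones((45,45))); n,l,st,c=cv2.connectedComponentsWithStats(g); print("rail seen",q,st[l[q[1],q[0]]])
# hook in tray, bystanders vs first pictures
for n,boxes in {"scene":{"tin":(404,200,32,45),"tape":(298,335,32,32),"hook":(222,205,50,45)},"side":{"tin":(243,277,30,45),"tape":(240,228,32,20)}}.items():
    a=cv2.imread(f"pics/{n}0.png"); b=np.ascontiguousarray(ctrl.get_image(n)[:,:,::-1]); cv2.imwrite(f"pics/{n}_end.png",b)
    for k,(x,y,ww,hh) in boxes.items():
        if k=="hook":
            g=cv2.cvtColor(b[y:y+hh,x:x+ww],6); print("hook dark px now",(g<80).sum(),"at start",(cv2.cvtColor(a[y:y+hh,x:x+ww],6)<80).sum()); continue
        r=cv2.matchTemplate(b[y-10:y+hh+10,x-10:x+ww+10],a[y:y+hh,x:x+ww],cv2.TM_CCOEFF_NORMED); print(n,k,cv2.minMaxLoc(r)[1:4:2])
E
```

```text
[ 0.51218795 -0.30045527  0.23843967] 0.8027382124114172 [ 1.08450724 -0.04845701 -0.96442014]
rail exp [[355.0, 171.0], [297.0, 171.0], [357.0, 35.0], [293.0, 35.0]]
rail seen [325 106] [ 293   35  100  132 8834]
scene tin (0.9988519549369812, (10, 10))
scene tape (0.9978284239768982, (10, 10))
hook dark px now 204 at start 32
side tin (0.986429750919342, (10, 10))
side tape (0.9873917698860168, (10, 10))
```

The rail was measured at the expected place in the box, and the tin and tape haven't moved. The hook is still in the tray and the gripper is clear, so I hand in.

Emit:
move_tool:
  offsets: [0,0,0,0,0.8,0,0,0,0,0.8,0,0,0,0,0.8]

```text
time: 16.7
position: [0.5139, -0.2997, 0.237]
tool_rot: [3.14, -0.108, -0.001]
ft_force: [-0.9, -0.7, 0.7]
grip_width: 0.801
grip_force: 0.0
```

```bash
python3 -c "
from bench import ctrl
print(ctrl.close_job())"
```

```text
the job is handed in; nothing more can be done
None
```

I handed the job in at about 17 s with the hook standing in the tray, the rail in the wooden box and the tin and tape unmoved in the camera checks; the hand-in printed no verdict.

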